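Watch movements back to their own job trays

TASK

The three watch movements, each on its black work holder, have ended up in one another's job trays. Move each one to the empty half of the tray that holds its own watch case (large round movement to the pocket-watch case, small round to the small wristwatch case, rectangular to the rectangular case), using the free half of the spare tray, the one without a case, as the in-between place. Carry them upright, set each down gently so that it stands flat, and leave the cases lying where they are.

Things in the scene. Friction and masses are not known exactly. Their poses are not given: they have to be found in the camera images.
- movement_pocket: Large round pocket-watch movement (37 mm across, brass and nickel, open bridges) on a round holder 50 mm in diameter. Total mass about 140 g. Black plastic holder 34 mm high, straight upright sides, flat foot; grip the holder, not the movement, which sits on top and ends 40 mm above the foot. Origin: centre of the foot's underside, z up, x along the winding stem. Loose, upright at the start.
- movement_small: Small round wristwatch movement (26 mm across, with a steel half-disc winding rotor) on a round holder 36 mm in diameter. Total mass about 70 g. Black plastic holder 34 mm high, straight upright sides, flat foot; grip the holder, not the movement, which sits on top and ends 40 mm above the foot. Origin: centre of the foot's underside, z up, x along the winding stem. Loose, upright at the start.
- movement_rect: Rectangular movement (27 x 20 mm) on a rectangular holder 42 mm (along its x) by 32 mm (along its y). Total mass about 100 g. Black plastic holder 34 mm high, straight upright sides, flat foot; grip the holder, not the movement, which sits on top and ends 40 mm above the foot. Origin: centre of the foot's underside, z up, x along the winding stem. Loose, upright at the start.
- tray_pocket: Fixed beech tray 196 x 112 mm (its x, y). Floor 4 mm thick; rims 5 mm wide and a 4 mm divider across x = 0, tops 9 mm above bench; two halves 91 x 102 mm inside. Origin: mid underside. -x half (middle x -47.5, y 0 mm): for the movement; starts with the rectangular one in it. +x half: pocket-watch case and its 37 mm white dial.
- tray_small: Fixed beech tray 196 x 112 mm (its x, y). Floor 4 mm thick; rims 5 mm wide and a 4 mm divider across x = 0, tops 9 mm above bench; two halves 91 x 102 mm inside. Origin: mid underside. -x half (middle x -47.5, y 0 mm): for the movement; starts with the large round one in it. +x half: small round wristwatch case, 26 mm white dial, 25 mm aluminium tin 11 mm high.
- tray_rect: Fixed beech tray 196 x 112 mm (its x, y). Floor 4 mm thick; rims 5 mm wide and a 4 mm divider across x = 0, tops 9 mm above bench; two halves 91 x 102 mm inside. Origin: mid underside. -x half (middle x -47.5, y 0 mm): for the movement; starts with the small round one in it. +x half: rectangular case and dial. Lies about half a turn from the others.
- tray_spare: Fixed beech tray 196 x 112 mm (its x, y). Floor 4 mm thick; rims 5 mm wide and a 4 mm divider across x = 0, tops 9 mm above bench; two halves 91 x 102 mm inside. Origin: mid underside. -x half (middle x -47.5, y 0 mm): for the movement; free at the start, the in-between place. No case; +x half: round glass dish 50 mm wide, 26 mm high with its knobbed white lid.
- case_pocket: Empty steel pocket-watch case, open on top: 50 mm in diameter, 11 mm high, with a crown and bow that reach 18 mm further along its x. Loose; lies flat in the +x half of its tray and stays there. Origin: centre of its underside, z up.
- case_small: Empty steel round wristwatch case, open on top: 33 mm in diameter, 9 mm high, four lugs (about 45 mm over the lugs, along its y) and a crown on its +x side. Loose; lies flat in the +x half of its tray and stays there. Origin: centre of its underside, z up.
- case_rect: Empty steel rectangular watch case, open on top: 40 x 30 mm (x, y), 9 mm high, 53 mm over its four lugs along x, and a crown on its +y side. Loose; lies flat in the +x half of its tray and stays there. Origin: centre of its underside, z up.

How it is judged:
On the way:
1. One of the three movements stands flat, released, in the free (-x) half of the spare tray (((x of movement_pocket in the frame of tray_spare between -0.0695 and -0.0255 m and y of movement_pocket in the frame of tray_spare between -0.028 and 0.028 m and z of movement_pocket in the frame of tray_spare between 0.001 and 0.0065 m and angle between movement_pocket's own z axis and vertical below 0.06 rad and contact force between movement_pocket and the fingers below 0.05 N and linear speed of movement_pocket below 0.02 m/s and angular speed of movement_pocket below 0.3 rad/s) or (x of movement_rect in the frame of tray_spare between -0.0785 and -0.0165 m and y of movement_rect in the frame of tray_spare between -0.037 and 0.037 m and z of movement_rect in the frame of tray_spare between 0.001 and 0.0065 m and angle between movement_rect's own z axis and vertical below 0.06 rad and contact force between movement_rect and the fingers below 0.05 N and linear speed of movement_rect below 0.02 m/s and angular speed of movement_rect below 0.3 rad/s) or (x of movement_small in the frame of tray_spare between -0.0765 and -0.0185 m and y of movement_small in the frame of tray_spare between -0.035 and 0.035 m and z of movement_small in the frame of tray_spare between 0.001 and 0.0065 m and angle between movement_small's own z axis and vertical below 0.06 rad and contact force between movement_small and the fingers below 0.05 N and linear speed of movement_small below 0.02 m/s and angular speed of movement_small below 0.3 rad/s))), for 0.2 s.
At the end, for the whole second after the job is handed in: Each movement's holder stands flat (tilt under 0.06 rad, foot on the tray floor) wholly inside the -x half of the tray with its own case; any spot where it fits between rims and divider will do, 20 mm or more either way from the middle of that half. All released and at rest (x of movement_pocket in the frame of tray_pocket between -0.0695 and -0.0255 m and y of movement_pocket in the frame of tray_pocket between -0.028 and 0.028 m and z of movement_pocket in the frame of tray_pocket between 0.001 and 0.0065 m and angle between each of movement_pocket, movement_rect, movement_small's own z axis and vertical below 0.06 rad and contact force between each of movement_pocket, movement_rect, movement_small and the fingers below 0.05 N and linear speed of each of movement_pocket, movement_rect, movement_small below 0.02 m/s and angular speed of each of movement_pocket, movement_rect, movement_small below 0.3 rad/s and x of movement_rect in the frame of tray_rect between -0.0785 and -0.0165 m and y of movement_rect in the frame of tray_rect between -0.037 and 0.037 m and z of movement_rect in the frame of tray_rect between 0.001 and 0.0065 m and x of movement_small in the frame of tray_small between -0.0765 and -0.0185 m and y of movement_small in the frame of tray_small between -0.035 and 0.035 m and z of movement_small in the frame of tray_small between 0.001 and 0.0065 m); the robot touches nothing.
It fails at once if A movement is tipped more than 35 degrees (angle between any of movement_pocket, movement_rect, movement_small's own z axis and vertical above 0.61 rad).
It fails at once if A movement is dropped or knocked (moves faster than 0.5 m/s with the fingers off it: a fall of more than about 13 mm) ((contact force between movement_pocket and the fingers below 0.05 N and linear speed of movement_pocket above 0.5 m/s) or (contact force between movement_rect and the fingers below 0.05 N and linear speed of movement_rect above 0.5 m/s) or (contact force between movement_small and the fingers below 0.05 N and linear speed of movement_small above 0.5 m/s)).
It fails at once if A watch case is pushed more than 15 mm from where it lay (distance of any of case_pocket, case_rect, case_small from where it was at the start of the episode above 0.015 m).
It also fails if it takes over 128 s, if anything falls off the work surface, if the arm or the gripper's body presses on something with over 40 N, if the wrist force passes 120 N, or if a joint passes its speed limit or range.

ROBOT

A 6-joint arm with a two-finger parallel gripper is mounted at the origin on the work surface. World frame = base frame: x ahead of the robot, y to its left, z up, the work surface at z = 0. Lengths are in m, angles in rad, forces in N, time in s.
With the tool pointing down it reaches from about 0.35 to 0.975 m from the base axis. Payload 7.1 kg.
Tool frame: the origin (TCP) lies at the very end of the fingers, on their centre line; the grasp point (between the pads) lies 19 mm behind it; z points along the fingers, y is the direction in which the jaws open and shut (so a half turn about z gives the same grasp; the last joint's range is limited). The gripper opens to 88 mm and grips with 3 to 60 N. Pads are 20 mm wide; open, the fingers measure 115 mm over their backs; the gripper's body (75 mm by 178 mm) begins 61 mm behind the grasp point.
Start: joints at [-1.197, 0.423, 1.63, -0, 1.089, -0.019], TCP at [0.239, -0.577, 0.223] pointing down, gripper open.
Joint ranges: [-3, 3], [-0.9, 2.11], [0.09, 2.58], [-1.31, 4.45], [0.11, 2.69], [-2.54, 2.54]. Speed limits (rad/s): [2.39, 2.39, 3.01, 3.14, 3.14, 3.14].

INTERFACE

Orientations are given as a unit quaternion [w, x, y, z].
In Python, from station import * gives the robot as it stands. The module is installed in compiled form; this text tells all that it offers.
- The arm moves only by the shell command python3 -m jog 'ROWS' [FORCE]. ROWS is JSON, a list of rows, each an object with "turn": the turn, a rotation vector about the tool's x, y, z in degrees, a list of three; "translation": the shift along the tool's x, y, z in m, a list of three; "hand": the opening, from -1 (shut) to 1 (fully open). A call has 1 to 12 rows; each row is the pose to reach, as a shift and turn from the pose measured when the call began, along the tool's axes at that moment; what a row does not reach only later rows make up. A row lasts 1/8 s, in which the tool goes at most 62.5 mm and 10.7 degrees, less where a joint would pass 70% of its speed; a pose out of reach is approached as far as the arm can. A call with a gripper value outside its range is refused whole. The fingers move at their own pace and stop on an object; FORCE is the grip in N (left out, the last holds). Time passes only in rows, so rows that repeat a pose let the fingers close. It gives the time, the measured TCP pose, the force and the opening at its end, in the units of the state.
- get_state(): the state, without advancing time (a new reading comes with each control period).
- grab_frame(name): name is "scene" or "side" or "wrist"; returns a dict with "img" (420x560x3 uint8, red, green, blue), "depth" (420x560 float32, m along the optical axis (not along the pixel's ray), 0 where there is no reading), "fx", "fy", "cx", "cy" (pixels), "position" and "attitude" of the camera in the world; the wrist camera has in their place "mount" (4x4, takes a point from camera to tool coordinates, whose origin is the TCP and whose axes are the flange's). Camera axes: x right, y up, looking along -z (the intrinsics and any distortion apply to the point x, -y, -z); pixel columns grow to the right and rows downward; lengths in m; the calibration is good to about 2 mm. A picture is of the moment at which its call begins: read the wrist's pose just before it.
- hand_in(): hands the job in, once; it reports no verdict.
The state is a dict: "clock": time; "joints": joint angles; "dq": joint speeds; "effort": joint torques, N m; "position": TCP position; "tcp_rot": TCP orientation; "contact_force": force on the tool from outside, world axes, zero at the start; "torque": the same for the moment, N m; "opening": finger opening in m.
Only numpy, scipy, OpenCV 4.12 (cv2) and the standard library are available. Lean on these libraries where they do the work, as an engineer would, in place of code of your own. Each camera call takes 0.05 s, during which the arm holds its last target. There are 200 camera calls.

## Working session

There is one attempt and no reset: what is moved stays moved. The work goes in short steps, Python scripts to look and compute and a shell command to move; the robot and the scene stay as the last step left them, time stands still between calls to the robot, and variables do not carry over. Pictures are saved under pics/ and viewed, about 12 in all and at most 16, crops included, and the job is handed in when it is done.

```bash
mkdir -p pics; cat > h.py <<'E'
from station import *
import numpy as np, cv2
from scipy.spatial.transform import Rotation as R
def rot(q): return R.from_quat([q[1],q[2],q[3],q[0]]).as_matrix()
def cam(f,st=None):
    if "mount" in f:
        M=np.array(f["mount"]); T=np.eye(4); T[:3,:3]=rot(st["tcp_rot"]); T[:3,3]=st["position"]; return T@M
    T=np.eye(4); a=np.array(f["attitude"]); T[:3,:3]=a if a.shape==(3,3) else rot(a); T[:3,3]=f["position"]; return T
def ray(f,T,uv,z):
    uv=np.atleast_2d(uv).astype(float)
    d=np.c_[(uv[:,0]-f["cx"])/f["fx"],-(uv[:,1]-f["cy"])/f["fy"],-np.ones(len(uv))]@T[:3,:3].T
    o=T[:3,3]; return o+d*((z-o[2])/d[:,2])[:,None]
def save(f,n): cv2.imwrite("pics/"+n,cv2.cvtColor(f["img"],cv2.COLOR_RGB2BGR))
E
python3 - <<'E'
from h import *
st=get_state();print(st)
for n in("scene","side","wrist"):
    f=grab_frame(n);save(f,n+"0.png");print(n,{k:v for k,v in f.items() if k not in("img","depth")})
E
```

```text
{'clock': 0.0, 'joints': array([-1.19699491e+00,  4.23808930e-01,  1.63071536e+00,  2.25283518e-05,
        1.08863428e+00, -1.89919999e-02]), 'dq': array([ 0.00095868,  0.00068131,  0.00032314, -0.00163011, -0.00104583,
        0.00209585]), 'effort': array([-1.56973047e-04, -5.44625545e+01, -2.73665607e+01,  6.41538925e-02,
        2.29385012e-02, -1.16248566e-04]), 'position': array([ 0.23905295, -0.57684562,  0.22191168]), 'tcp_rot': array([-7.72432003e-04,  9.80776798e-01,  1.95131392e-01, -1.28354020e-04]), 'contact_force': array([ 0.89849154,  0.07194536, -1.19440145]), 'torque': array([ 0.01312856,  0.07415423, -0.02457052]), 'opening': 0.087739808727532}
scene {'fx': 510.7781945244226, 'fy': 510.7781945244226, 'cx': 277.29722951062655, 'cy': 211.00459639456486, 'position': array([ 1.09569395, -0.12415663,  0.93480398]), 'attitude': array([0.75165968, 0.22694894, 0.17466718, 0.59413238])}
side {'fx': 499.00982554972705, 'fy': 499.00982554972705, 'cx': 276.1386603987228, 'cy': 206.3058516221612, 'position': array([0.17162691, 0.76972392, 0.89593219]), 'attitude': array([-0.21164173, -0.08528822,  0.3673256 ,  0.90166823])}
wrist {'fx': 328.83799799154804, 'fy': 328.83799799154804, 'cx': 278.9105952218718, 'cy': 210.59797418931726, 'mount': array([[-1.42815662e-03,  9.66404454e-01,  2.57022161e-01,
         7.09360621e-02],
       [ 9.99997978e-01,  1.74402511e-03, -1.00100280e-03,
         3.30939213e-04],
       [-1.41562667e-03,  2.57020212e-01, -9.66404991e-01,
        -1.61975101e-01],
       [ 0.00000000e+00,  0.00000000e+00,  0.00000000e+00,
         1.00000000e+00]])}
```

View pics/scene0.png

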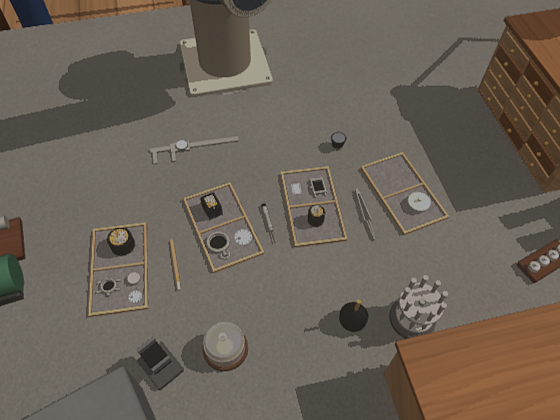

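View pics/side0.png

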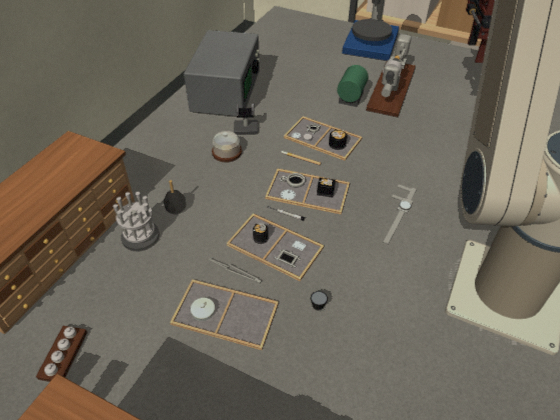

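The scene view shows, left to right, tray_small with the large movement (121,240), tray_pocket with the rectangular one (212,206), tray_rect with the small one (316,214) and tray_spare, with its dish at (419,202) and its free half around (390,170). Next I measure the trays from their rim colour and the movements from depth.

```bash
cat > m.py <<'E'
from h import *
def cloud(f,T):
    v,u=np.mgrid[:420,:560]; d=f["depth"]
    p=np.stack([(u-f["cx"])/f["fx"]*d,-(v-f["cy"])/f["fy"]*d,-d],-1)
    return p@T[:3,:3].T+T[:3,3]
if __name__=="__main__":
  seeds={"scene":dict(small=(118,268),pocket=(224,226),rect=(313,206),spare=(405,192))}
  ref={}
  for n in("scene","side"):
    f=grab_frame(n);T=cam(f);P=cloud(f,T)
    hsv=cv2.cvtColor(f["img"],cv2.COLOR_RGB2HSV)
    m=cv2.inRange(hsv,(8,70,110),(28,255,255))
    m=cv2.morphologyEx(m,cv2.MORPH_CLOSE,np.ones((3,3)))
    nl,l,s,c=cv2.connectedComponentsWithStats(m,connectivity=8)
    for i in range(1,nl):
        if s[i,2]<45 or s[i,3]<25 or s[i,4]>4000 : continue
        vv,uu=np.nonzero(l==i); W=ray(f,T,np.c_[uu,vv],0.008)[:,:2]
        r=cv2.minAreaRect((W*1000).astype(np.float32))
        print(n,s[i],"c",np.round(r[0],1),"size",np.round(r[1],1),"ang",round(r[2],2))
    # tall things
    H=((P[...,2]>0.030)&(P[...,2]<0.055)&(f["depth"]>0)&(P[...,0]>.2)&(P[...,0]<.75)).astype(np.uint8)
    nl,l,s,c=cv2.connectedComponentsWithStats(H)
    for i in range(1,nl):
        if not 40<s[i,4]<1200: continue
        Q=P[l==i]; top=Q[Q[:,2]>.034]
        if len(top)<20: continue
        r=cv2.minAreaRect((top[:,:2]*1000).astype(np.float32))
        print(n,"tall px",c[i].round(),"n",s[i,4],"c",np.round(r[0],1),"size",np.round(r[1],1),"ang",round(r[2],1),"z95",np.percentile(Q[:,2],95).round(4))
E
python3 m.py
```

```text
scene [361 152  87  82 653] c [516.2 311. ] size [196.7 112.4] ang 9.5
scene [281 166  66  80 619] c [504.5 103.3] size [112.  196.5] ang 85.08
scene [183 182  81  90 724] c [511.1 -98.9] size [196.8 112.1] ang 10.24
scene [  88  223   61   93 1031] c [ 561.8 -319. ] size [113.9 196.6] ang 85.23
scene tall px [519. 134.] n 992 c [422.8 617.2] size [341.1  26.9] ang 3.4 z95 0.0537
scene tall px [211. 203.] n 271 c [ 469.1 -113.5] size [43.9 32. ] ang 13.3 z95 0.0418
scene tall px [316. 213.] n 208 c [546.1  98.8] size [31.9 35.5] ang 75.1 z95 0.0429
scene tall px [119. 239.] n 432 c [ 513.5 -308.2] size [48.2 48.9] ang 73.2 z95 0.0418
scene tall px [ 15. 281.] n 220 c [ 564.  -503.3] size [34.  80.2] ang 69.2 z95 0.0542
scene tall px [221. 324.] n 42 c [ 745.9 -135.6] size [36.1  7.9] ang 89.3 z95 0.0527
side [ 382    0   91   44 1903] c [  489.2 -1235.3] size [340.7 381.5] ang 6.3
side [284 116  78  45 582] c [ 561.4 -316.8] size [123.2 199.2] ang 84.96
side [265 168  85  46 658] c [509.8 -95.9] size [197.7 121.3] ang 10.1
side [227 214  97  67 821] c [503.6 105. ] size [118.9 198.3] ang 85.26
side [ 170  279  108   71 1049] c [515.4 313.1] size [197.  116.9] ang 9.43
side [  18  374  121   46 2819] c [653.4 577.6] size [210.4  83.1] ang 26.42
side tall px [372.  43.] n 503 c [ 617.4 -907. ] size [162.5 212.6] ang 9.7 z95 0.0353
side tall px [348.  95.] n 155 c [ 553.9 -499.2] size [74.7 15.5] ang 8.8 z95 0.0538
side tall px [338. 136.] n 193 c [ 508.8 -305.2] size [47.9 48.4] ang 22.2 z95 0.0446
side tall px [234. 146.] n 99 c [ 743.2 -138.3] size [51.2 12.2] ang 87.9 z95 0.0536
side tall px [326. 184.] n 183 c [ 465.8 -111.9] size [41.6 37.8] ang 15.3 z95 0.0442
side tall px [260. 230.] n 180 c [542.  101.2] size [34.9 32.7] ang 20.9 z95 0.046
```

```bash
cat > plan.py <<'E'
import sys
from h import *
def plan(x,y,z,yaw):
    st=get_state();A=rot(st["tcp_rot"]);p=np.array(st["position"])
    th=np.deg2rad(yaw);B=np.array([[np.cos(th),np.sin(th),0],[np.sin(th),-np.cos(th),0],[0,0,-1.]])
    print("clock",round(st["clock"],2),"at",p.round(4),"yaw",np.degrees(np.arctan2(A[1,0],A[0,0])).round(2),"open",round(st["opening"],4),"F",st["contact_force"].round(1),"j6",st["joints"][5].round(2))
    print("  -> translation",(A.T@(np.array([x,y,z])-p)).round(4),"turn",R.from_matrix(A.T@B).as_rotvec(degrees=True).round(2))
a=list(map(float,sys.argv[1:]))
for i in range(0,len(a),4): plan(*a[i:i+4])
E
python3 plan.py .467 -.113 .16 14
```

```text
clock 0.25 at [ 0.2392 -0.5772  0.2223] yaw 22.51 open 0.088 F [ 0.9 -0.1  0. ] j6 -0.02
  -> translation [ 0.3881 -0.3415  0.0626] turn [-0.04  0.    8.51]
```

```bash
python3 -m jog '[{"turn":[0,0,1],"translation":[0.03,-0.025,0],"hand":0.4},{"turn":[0,0,2],"translation":[0.07,-0.06,0],"hand":0.4},{"turn":[0,0,3],"translation":[0.11,-0.1,0],"hand":0.4},{"turn":[0,0,4],"translation":[0.15,-0.135,0],"hand":0.4},{"turn":[0,0,5],"translation":[0.19,-0.17,0],"hand":0.4},{"turn":[0,0,6],"translation":[0.23,-0.205,0],"hand":0.4},{"turn":[0,0,7],"translation":[0.27,-0.24,0],"hand":0.4},{"turn":[0,0,8],"translation":[0.31,-0.275,0.01],"hand":0.4},{"turn":[0,0,8.5],"translation":[0.345,-0.305,0.03],"hand":0.4},{"turn":[0,0,8.5],"translation":[0.375,-0.33,0.05],"hand":0.4},{"turn":[0,0,8.5],"translation":[0.388,-0.3415,0.0626],"hand":0.4},{"turn":[0,0,8.5],"translation":[0.388,-0.3415,0.0626],"hand":0.4}]'
cat > look.py <<'E'
import sys
from m import *
# dark holder tops near the tool axis: depth cloud, points 33-37 mm above the tray floor
st=get_state();f=grab_frame("wrist");save(f,sys.argv[1]);T=cam(f,st);P=cloud(f,T)
H=((P[...,2]>0.030)&(P[...,2]<0.055)&(f["depth"]>0)).astype(np.uint8)
nl,l,s,c=cv2.connectedComponentsWithStats(H)
for i in range(1,nl):
    if s[i,4]<300: continue
    Q=P[l==i];r=cv2.minAreaRect((Q[:,:2]*1000).astype(np.float32))
    print("tall px",c[i].round(),"n",s[i,4],"c",np.round(r[0],1),"size",np.round(r[1],1),"ang",round(r[2],1),"z50,95",np.percentile(Q[:,2],[50,95]).round(4))
E
python3 look.py w1.png; python3 plan.py .467 -.113 .16 14
```

```text
clock: 1.75
position: [0.4665, -0.1126, 0.1592]
tcp_rot: [-0.001, 0.992, 0.123, -0.001]
contact_force: [0.3, 0.1, 0.2]
opening: 0.0611
tall px [44. 50.] n 1951 c [544.2  98.8] size [35.2 35.3] ang 0.6 z50,95 [0.0393 0.0438]
tall px [279. 203.] n 1690 c [ 467.3 -112.8] size [42.2 32. ] ang 14.1 z50,95 [0.0388 0.0426]
tall px [501. 208.] n 2596 c [ 511.7 -307.2] size [49.5 49.8] ang 4.0 z50,95 [0.04   0.0429]
clock 1.8 at [ 0.4666 -0.1134  0.1598] yaw 14.05 open 0.0617 F [ 0.2 -0.  -0.3] j6 1.06
  -> translation [ 0.0005 -0.0003 -0.0002] turn [-0.05  0.06  0.05]
```

View pics/w1.png

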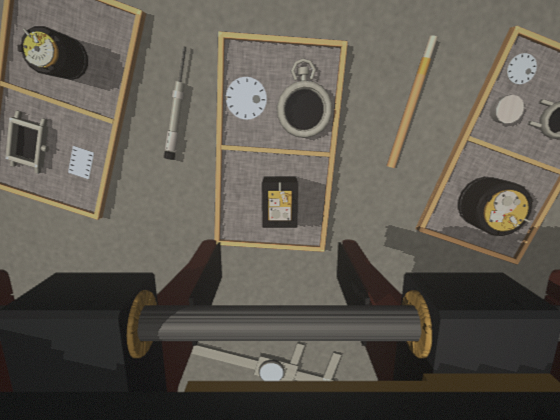

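The wrist view shows the rectangular movement at (279,203), centred between the fingers and aligned with them. Its tray's divider is above it at row 150, and the other movements are at (40,48) and (505,210). Going down to grip.

```bash
python3 -m jog '[{"turn":[0,0,0],"translation":[0.0007,-0.0003,0.03],"hand":0.4},{"turn":[0,0,0],"translation":[0.0007,-0.0003,0.065],"hand":0.4},{"turn":[0,0,0],"translation":[0.0007,-0.0003,0.1],"hand":0.4},{"turn":[0,0,0],"translation":[0.0007,-0.0003,0.13],"hand":0.4},{"turn":[0,0,0],"translation":[0.0007,-0.0003,0.146],"hand":0.4},{"turn":[0,0,0],"translation":[0.0007,-0.0003,0.146],"hand":0.4},{"turn":[0,0,0],"translation":[0.0007,-0.0003,0.146],"hand":-0.4},{"turn":[0,0,0],"translation":[0.0007,-0.0003,0.146],"hand":-0.4},{"turn":[0,0,0],"translation":[0.0007,-0.0003,0.146],"hand":-0.4},{"turn":[0,0,0],"translation":[0.0007,-0.0003,0.146],"hand":-0.4}]' 15; python3 plan.py .4692 .3035 .1 9.5
```

```text
clock: 3.05
position: [0.4675, -0.1129, 0.0144]
tcp_rot: [-0.0, 0.992, 0.122, -0.0]
contact_force: [-1.2, 0.3, 6.1]
opening: 0.0321
clock 3.05 at [ 0.4675 -0.1129  0.0144] yaw 14.07 open 0.0321 F [-1.2  0.3  6.1] j6 1.06
  -> translation [ 0.1029 -0.4035 -0.0854] turn [-0.02  0.01  4.57]
```

```bash
python3 -m jog '[{"turn":[0,0,0],"translation":[0,0,-0.008],"hand":-0.4},{"turn":[0,0,0],"translation":[0,0,-0.025],"hand":-0.4},{"turn":[0,0,0],"translation":[0,0,-0.045],"hand":-0.4},{"turn":[0,0,0],"translation":[0,0,-0.065],"hand":-0.4},{"turn":[0,0,0],"translation":[0.004,-0.015,-0.08],"hand":-0.4},{"turn":[0,0,0.5],"translation":[0.011,-0.045,-0.085],"hand":-0.4},{"turn":[0,0,1],"translation":[0.02,-0.08,-0.085],"hand":-0.4},{"turn":[0,0,1.5],"translation":[0.03,-0.12,-0.085],"hand":-0.4},{"turn":[0,0,2],"translation":[0.04,-0.16,-0.085],"hand":-0.4},{"turn":[0,0,2.5],"translation":[0.051,-0.2,-0.085],"hand":-0.4},{"turn":[0,0,3],"translation":[0.058,-0.23,-0.085],"hand":-0.4},{"turn":[0,0,3],"translation":[0.062,-0.245,-0.085],"hand":-0.4}]' ; python3 plan.py .4692 .3035 .1 9.5
```

```text
clock: 4.55
position: [0.4675, 0.1418, 0.1]
tcp_rot: [-0.0, 0.995, 0.098, 0.0]
contact_force: [-0.6, -0.2, -1.3]
opening: 0.0324
clock 4.55 at [0.4675 0.1418 0.1   ] yaw 11.2 open 0.0324 F [-0.6 -0.2 -1.3] j6 1.64
  -> translation [ 3.300e-02 -1.583e-01  1.000e-04] turn [-0.02 -0.    1.7 ]
```

```bash
python3 -m jog '[{"turn":[0,0,0],"translation":[0.004,-0.02,0],"hand":-0.4},{"turn":[0,0,0.5],"translation":[0.011,-0.055,0],"hand":-0.4},{"turn":[0,0,1],"translation":[0.019,-0.09,0],"hand":-0.4},{"turn":[0,0,1.5],"translation":[0.026,-0.125,0],"hand":-0.4},{"turn":[0,0,1.7],"translation":[0.031,-0.148,0],"hand":-0.4},{"turn":[0,0,1.7],"translation":[0.033,-0.158,0],"hand":-0.4},{"turn":[0,0,1.7],"translation":[0.033,-0.158,0.015],"hand":-0.4},{"turn":[0,0,1.7],"translation":[0.033,-0.158,0.035],"hand":-0.4},{"turn":[0,0,1.7],"translation":[0.033,-0.158,0.055],"hand":-0.4},{"turn":[0,0,1.7],"translation":[0.033,-0.158,0.07],"hand":-0.4},{"turn":[0,0,1.7],"translation":[0.033,-0.158,0.075],"hand":-0.4},{"turn":[0,0,1.7],"translation":[0.033,-0.158,0.075],"hand":-0.4}]' ; python3 plan.py .4692 .3035 .0145 9.5
python3 -c "
from h import *
f=grab_frame('side');cv2.imwrite('pics/s1.png',cv2.cvtColor(cv2.resize(f['img'][250:400,130:330],None,fx=3,fy=3),cv2.COLOR_RGB2BGR))"
```

```text
clock: 6.05
position: [0.4692, 0.3029, 0.0248]
tcp_rot: [-0.0, 0.997, 0.083, -0.0]
contact_force: [0.2, -0.2, -0.7]
opening: 0.0319
clock 6.05 at [0.4692 0.3029 0.0248] yaw 9.47 open 0.0319 F [ 0.2 -0.2 -0.7] j6 1.96
  -> translation [ 0.0001 -0.0006  0.0103] turn [-0.01  0.03 -0.03]
```

View pics/s1.png

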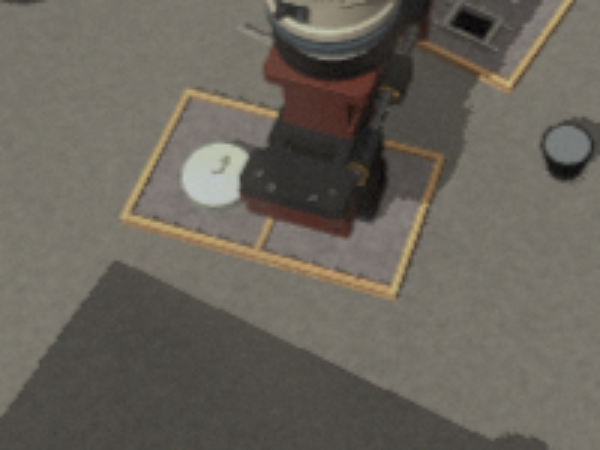

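The side crop shows the gripper over the free half of the spare tray, clear of the dish at (218,175). I lower it, release and lift.

```bash
python3 -m jog '[{"turn":[0,0,0],"translation":[0,0,0.004],"hand":-0.4},{"turn":[0,0,0],"translation":[0,0,0.007],"hand":-0.4},{"turn":[0,0,0],"translation":[0,0,0.009],"hand":-0.4},{"turn":[0,0,0],"translation":[0,0,0.0102],"hand":-0.4},{"turn":[0,0,0],"translation":[0,0,0.0104],"hand":-0.4},{"turn":[0,0,0],"translation":[0,0,0.0104],"hand":-0.4}]'; python3 -m jog '[{"turn":[0,0,0],"translation":[0,0,0],"hand":0.4},{"turn":[0,0,0],"translation":[0,0,0],"hand":0.4},{"turn":[0,0,0],"translation":[0,0,0],"hand":0.4},{"turn":[0,0,0],"translation":[0,0,-0.015],"hand":0.4},{"turn":[0,0,0],"translation":[0,0,-0.05],"hand":0.4},{"turn":[0,0,0],"translation":[0,0,-0.09],"hand":0.4},{"turn":[0,0,0],"translation":[0,0,-0.13],"hand":0.4},{"turn":[0,0,0],"translation":[0,0,-0.145],"hand":0.4},{"turn":[0,0,0],"translation":[0,0,-0.145],"hand":0.4}]'; python3 look.py w2.png; python3 plan.py .5117 -.3072 .16 4
```

```text
clock: 6.85
position: [0.4695, 0.3032, 0.0149]
tcp_rot: [-0.0, 0.997, 0.083, 0.0]
contact_force: [0.4, 0.3, -1.5]
opening: 0.0318
clock: 7.98
position: [0.4699, 0.3034, 0.161]
tcp_rot: [-0.001, 0.997, 0.083, 0.001]
contact_force: [0.2, 0.9, 0.6]
opening: 0.0614
tall px [522. 161.] n 1550 c [543.8 101.8] size [33.6 35.5] ang 89.0 z50,95 [0.0403 0.0445]
tall px [279. 205.] n 1663 c [469.7 303.5] size [41.9 31.6] ang 9.7 z50,95 [0.0388 0.0426]
clock 8.03 at [0.4691 0.303  0.1597] yaw 9.49 open 0.0619 F [-0.8  0.1 -0.6] j6 1.96
  -> translation [-0.0586  0.6088 -0.0007] turn [-0.03 -0.01  5.49]
```

Rectangular movement stands flat in the spare tray at (469.7, 303.5). Now the large one.

```bash
python3 -m jog '[{"turn":[0,0,0],"translation":[-0.002,0.025,0],"hand":0.55},{"turn":[0,0,0.5],"translation":[-0.007,0.075,0],"hand":0.55},{"turn":[0,0,1],"translation":[-0.013,0.13,0],"hand":0.55},{"turn":[0,0,1.5],"translation":[-0.018,0.185,0],"hand":0.55},{"turn":[0,0,2],"translation":[-0.023,0.24,0],"hand":0.55},{"turn":[0,0,2.5],"translation":[-0.028,0.295,0],"hand":0.55},{"turn":[0,0,3],"translation":[-0.034,0.35,0],"hand":0.55},{"turn":[0,0,3.5],"translation":[-0.04,0.405,0],"hand":0.55},{"turn":[0,0,4],"translation":[-0.045,0.46,0],"hand":0.55},{"turn":[0,0,4.5],"translation":[-0.05,0.515,0],"hand":0.55},{"turn":[0,0,5],"translation":[-0.055,0.565,0],"hand":0.55},{"turn":[0,0,5.5],"translation":[-0.0586,0.6088,0],"hand":0.55}]'; python3 -m jog '[{"turn":[0,0,0],"translation":[0,0,0],"hand":0.55},{"turn":[0,0,0],"translation":[0,0,0],"hand":0.55}]'; python3 look.py w3.png; python3 plan.py .5117 -.3072 .0145 4
```

```text
clock: 9.52
position: [0.5105, -0.3086, 0.157]
tcp_rot: [-0.001, 0.999, 0.034, -0.001]
contact_force: [0.5, 0.6, -0.7]
opening: 0.0683
clock: 9.78
position: [0.5092, -0.3075, 0.1551]
tcp_rot: [-0.002, 0.999, 0.034, -0.003]
contact_force: [-0.3, -0.3, 0.1]
opening: 0.0682
tall px [515. 167.] n 1697 c [ 555.9 -500. ] size [73.8  6.3] ang 2.5 z50,95 [0.0442 0.0541]
tall px [280. 202.] n 2471 c [ 512.4 -307.9] size [49.1 49.3] ang 2.8 z50,95 [0.0399 0.0427]
clock 9.82 at [ 0.5095 -0.3071  0.1556] yaw 3.95 open 0.0681 F [-0.7  0.2 -0.3] j6 0.94
  -> translation [0.0029 0.0009 0.1411] turn [-0.27  0.29 -0.05]
```

```bash
python3 -m jog '[{"turn":[-0.27,0.29,0],"translation":[0.002,0.001,0.025],"hand":0.55},{"turn":[-0.27,0.29,0],"translation":[0.003,0.0015,0.06],"hand":0.55},{"turn":[-0.27,0.29,0],"translation":[0.003,0.0015,0.095],"hand":0.55},{"turn":[-0.27,0.29,0],"translation":[0.003,0.0015,0.125],"hand":0.55},{"turn":[-0.27,0.29,0],"translation":[0.003,0.0015,0.1411],"hand":0.55},{"turn":[-0.27,0.29,0],"translation":[0.003,0.0015,0.1411],"hand":0.55},{"turn":[-0.27,0.29,0],"translation":[0.003,0.0015,0.1411],"hand":0},{"turn":[-0.27,0.29,0],"translation":[0.003,0.0015,0.1411],"hand":0},{"turn":[-0.27,0.29,0],"translation":[0.003,0.0015,0.1411],"hand":0},{"turn":[-0.27,0.29,0],"translation":[0.003,0.0015,0.1411],"hand":0}]' 15; python3 plan.py .4642 -.1064 .1 10.2
```

```text
clock: 11.08
position: [0.5126, -0.3082, 0.0156]
tcp_rot: [0.0, 0.999, 0.034, 0.001]
contact_force: [0.4, 1.4, 6.2]
opening: 0.0495
clock 11.07 at [ 0.5126 -0.3082  0.0156] yaw 3.93 open 0.0495 F [0.4 1.4 6.2] j6 0.94
  -> translation [-0.0343 -0.2046 -0.0846] turn [ 0.06 -0.09 -6.27]
```

```bash
python3 -m jog '[{"turn":[0,0,0],"translation":[0,0,-0.008],"hand":-0.2},{"turn":[0,0,0],"translation":[0,0,-0.025],"hand":-0.2},{"turn":[0,0,0],"translation":[0,0,-0.045],"hand":-0.2},{"turn":[0,0,0],"translation":[0,0,-0.065],"hand":-0.2},{"turn":[0,0,-0.5],"translation":[-0.003,-0.015,-0.08],"hand":-0.2},{"turn":[0,0,-1.5],"translation":[-0.008,-0.045,-0.085],"hand":-0.2},{"turn":[0,0,-2.5],"translation":[-0.013,-0.08,-0.085],"hand":-0.2},{"turn":[0,0,-3.5],"translation":[-0.019,-0.115,-0.085],"hand":-0.2},{"turn":[0,0,-4.5],"translation":[-0.025,-0.15,-0.085],"hand":-0.2},{"turn":[0,0,-5.5],"translation":[-0.031,-0.18,-0.085],"hand":-0.2},{"turn":[0,0,-6.2],"translation":[-0.0343,-0.2,-0.085],"hand":-0.2},{"turn":[0,0,-6.2],"translation":[-0.0343,-0.2046,-0.085],"hand":-0.2}]' ; python3 plan.py .4642 -.1064 .0156 10.2
```

```text
clock: 12.58
position: [0.4638, -0.1052, 0.1007]
tcp_rot: [0.001, 0.996, 0.089, 0.001]
contact_force: [0.3, -0.4, -1.9]
opening: 0.0493
clock 12.57 at [ 0.4638 -0.1052  0.1007] yaw 10.23 open 0.0493 F [ 0.3 -0.4 -1.9] j6 1.14
  -> translation [0.     0.0011 0.0851] turn [ 0.07 -0.08  0.03]
```

```bash
python3 -m jog '[{"turn":[0,0,0],"translation":[0,0.001,0.01],"hand":-0.2},{"turn":[0,0,0],"translation":[0,0.001,0.03],"hand":-0.2},{"turn":[0,0,0],"translation":[0,0.001,0.05],"hand":-0.2},{"turn":[0,0,0],"translation":[0,0.001,0.065],"hand":-0.2},{"turn":[0,0,0],"translation":[0,0.001,0.075],"hand":-0.2},{"turn":[0,0,0],"translation":[0,0.001,0.08],"hand":-0.2},{"turn":[0,0,0],"translation":[0,0.001,0.083],"hand":-0.2},{"turn":[0,0,0],"translation":[0,0.001,0.0848],"hand":-0.2},{"turn":[0,0,0],"translation":[0,0.001,0.0851],"hand":-0.2},{"turn":[0,0,0],"translation":[0,0.001,0.0851],"hand":-0.2}]'; python3 -m jog '[{"turn":[0,0,0],"translation":[0,0,0],"hand":0.6},{"turn":[0,0,0],"translation":[0,0,0],"hand":0.6},{"turn":[0,0,0],"translation":[0,0,0],"hand":0.6},{"turn":[0,0,0],"translation":[0,0,-0.015],"hand":0.6},{"turn":[0,0,0],"translation":[0,0,-0.05],"hand":0.6},{"turn":[0,0,0],"translation":[0,0,-0.09],"hand":0.6},{"turn":[0,0,0],"translation":[0,0,-0.13],"hand":0.5},{"turn":[0,0,0],"translation":[0,0,-0.145],"hand":0.5},{"turn":[0,0,0],"translation":[0,0,-0.145],"hand":0.4}]'; python3 look.py w4.png; python3 plan.py .544 .1005 .16 -5
```

```text
clock: 13.82
position: [0.4643, -0.1063, 0.0159]
tcp_rot: [0.001, 0.996, 0.089, 0.001]
contact_force: [0.5, -0.4, -1.6]
opening: 0.0495
clock: 14.95
position: [0.4645, -0.1063, 0.1618]
tcp_rot: [0.001, 0.996, 0.089, 0.002]
contact_force: [-0.1, 0.1, 0.2]
opening: 0.0623
tall px [47. 68.] n 1833 c [543.9  98.9] size [35.1 35.4] ang 80.0 z50,95 [0.0394 0.0439]
tall px [278. 205.] n 2349 c [ 464.  -106.2] size [49.4 48.8] ang 10.4 z50,95 [0.0399 0.0426]
clock 15.0 at [ 0.4637 -0.1061  0.1607] yaw 10.23 open 0.0615 F [-0.6  0.9 -0.8] j6 1.14
  -> translation [ 0.1157 -0.189   0.0007] turn [ 0.07 -0.13 15.23]
```

View pics/w4.png

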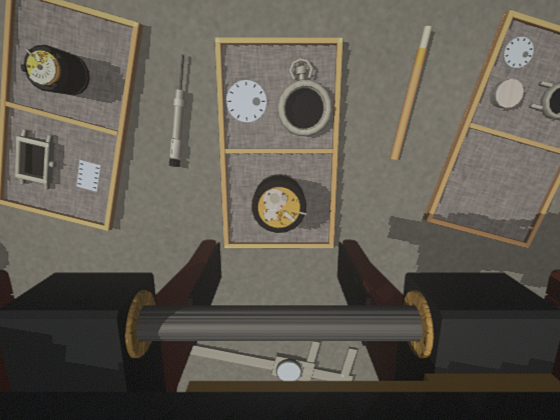

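The wrist view shows the large movement upright at (279,204) in the pocket tray's -x half. The small tray's half, around (495,180), is now empty. The small movement at (45,70) is next.

```bash
python3 -m jog '[{"turn":[0,0,1.5],"translation":[0.01,-0.017,0],"hand":0.3},{"turn":[0,0,4],"translation":[0.03,-0.05,0],"hand":0.3},{"turn":[0,0,7],"translation":[0.053,-0.087,0],"hand":0.3},{"turn":[0,0,10],"translation":[0.076,-0.125,0],"hand":0.3},{"turn":[0,0,13],"translation":[0.099,-0.162,0],"hand":0.3},{"turn":[0,0,15],"translation":[0.113,-0.185,0],"hand":0.3},{"turn":[0,0,15.2],"translation":[0.1157,-0.189,0],"hand":0.3},{"turn":[0,0,15.2],"translation":[0.1157,-0.189,0],"hand":0.3}]'; python3 look.py w5.png; python3 plan.py .544 .1005 .0145 -5
```

```text
clock: 16.0
position: [0.543, 0.1, 0.1593]
tcp_rot: [0.001, 0.999, -0.043, -0.0]
contact_force: [0.2, 0.5, 0.3]
opening: 0.0573
tall px [278. 204.] n 1254 c [544.4  99.9] size [35.2 35. ] ang 80.6 z50,95 [0.04   0.0442]
tall px [505. 262.] n 1722 c [ 469.3 -108. ] size [50.1 37.7] ang 65.4 z50,95 [0.0402 0.0431]
clock 16.05 at [0.5431 0.0996 0.1596] yaw -4.95 open 0.0571 F [ 0.1  0.4 -0.3] j6 1.82
  -> translation [ 0.0008 -0.0012  0.1451] turn [ 0.09 -0.01  0.04]
```

```bash
python3 -m jog '[{"turn":[0,0,0],"translation":[0.0012,-0.0003,0.025],"hand":0.3},{"turn":[0,0,0],"translation":[0.0012,-0.0003,0.06],"hand":0.3},{"turn":[0,0,0],"translation":[0.0012,-0.0003,0.095],"hand":0.3},{"turn":[0,0,0],"translation":[0.0012,-0.0003,0.128],"hand":0.3},{"turn":[0,0,0],"translation":[0.0012,-0.0003,0.145],"hand":0.3},{"turn":[0,0,0],"translation":[0.0012,-0.0003,0.145],"hand":0.3},{"turn":[0,0,0],"translation":[0.0012,-0.0003,0.145],"hand":-0.4},{"turn":[0,0,0],"translation":[0.0012,-0.0003,0.145],"hand":-0.4},{"turn":[0,0,0],"translation":[0.0012,-0.0003,0.145],"hand":-0.4},{"turn":[0,0,0],"translation":[0.0012,-0.0003,0.145],"hand":-0.4}]' 15; python3 plan.py .5143 -.314 .1 -5
```

```text
clock: 17.3
position: [0.545, 0.0997, 0.0157]
tcp_rot: [0.001, 0.999, -0.043, 0.001]
contact_force: [-0.1, -0.7, 7.1]
opening: 0.0355
clock 17.3 at [0.545  0.0997 0.0157] yaw -4.95 open 0.0355 F [-0.1 -0.7  7.1] j6 1.82
  -> translation [ 0.0052  0.4149 -0.0838] turn [ 0.07 -0.11  0.05]
```

```bash
python3 -m jog '[{"turn":[0,0,0],"translation":[0,0,-0.008],"hand":-0.4},{"turn":[0,0,0],"translation":[0,0,-0.025],"hand":-0.4},{"turn":[0,0,0],"translation":[0,0,-0.045],"hand":-0.4},{"turn":[0,0,0],"translation":[0,0,-0.065],"hand":-0.4},{"turn":[0,0,0],"translation":[0,0.015,-0.08],"hand":-0.4},{"turn":[0,0,0],"translation":[0.001,0.045,-0.085],"hand":-0.4},{"turn":[0,0,0],"translation":[0.001,0.085,-0.085],"hand":-0.4},{"turn":[0,0,0],"translation":[0.002,0.13,-0.085],"hand":-0.4},{"turn":[0,0,0],"translation":[0.002,0.175,-0.085],"hand":-0.4},{"turn":[0,0,0],"translation":[0.003,0.21,-0.085],"hand":-0.4},{"turn":[0,0,0],"translation":[0.003,0.235,-0.085],"hand":-0.4},{"turn":[0,0,0],"translation":[0.003,0.245,-0.085],"hand":-0.4}]' ; python3 plan.py .5143 -.314 .1 -5
```

```text
clock: 18.8
position: [0.5262, -0.1463, 0.1015]
tcp_rot: [0.001, 0.999, -0.044, 0.001]
contact_force: [-0.7, -0.3, -1.8]
opening: 0.0353
clock 18.8 at [ 0.5262 -0.1463  0.1015] yaw -5.07 open 0.0353 F [-0.7 -0.3 -1.8] j6 1.37
  -> translation [0.0029 0.168  0.0017] turn [ 0.08 -0.12 -0.07]
```

```bash
python3 -m jog '[{"turn":[0,0,0],"translation":[0,0.02,0],"hand":-0.4},{"turn":[0,0,0],"translation":[0.001,0.06,0],"hand":-0.4},{"turn":[0,0,0],"translation":[0.002,0.1,0],"hand":-0.4},{"turn":[0,0,0],"translation":[0.003,0.135,0],"hand":-0.4},{"turn":[0,0,0],"translation":[0.003,0.158,0],"hand":-0.4},{"turn":[0,0,0],"translation":[0.003,0.168,0],"hand":-0.4},{"turn":[0,0,0],"translation":[0.003,0.168,0.015],"hand":-0.4},{"turn":[0,0,0],"translation":[0.003,0.168,0.035],"hand":-0.4},{"turn":[0,0,0],"translation":[0.003,0.168,0.055],"hand":-0.4},{"turn":[0,0,0],"translation":[0.003,0.168,0.07],"hand":-0.4},{"turn":[0,0,0],"translation":[0.003,0.168,0.075],"hand":-0.4},{"turn":[0,0,0],"translation":[0.003,0.168,0.075],"hand":-0.4}]' ; python3 plan.py .5143 -.314 .0157 -5
```

```text
clock: 20.3
position: [0.5144, -0.3139, 0.0263]
tcp_rot: [0.001, 0.999, -0.044, 0.001]
contact_force: [-0.5, 0.8, -0.0]
opening: 0.0351
clock 20.3 at [ 0.5144 -0.3139  0.0263] yaw -5.06 open 0.0351 F [-0.5  0.8 -0. ] j6 1.09
  -> translation [-0.0001  0.0001  0.0106] turn [ 0.06 -0.09 -0.06]
```

```bash
python3 -m jog '[{"turn":[0,0,0],"translation":[0,0,0.004],"hand":-0.4},{"turn":[0,0,0],"translation":[0,0,0.007],"hand":-0.4},{"turn":[0,0,0],"translation":[0,0,0.009],"hand":-0.4},{"turn":[0,0,0],"translation":[0,0,0.0103],"hand":-0.4},{"turn":[0,0,0],"translation":[0,0,0.0106],"hand":-0.4},{"turn":[0,0,0],"translation":[0,0,0.0106],"hand":-0.4}]'; python3 -m jog '[{"turn":[0,0,0],"translation":[0,0,0],"hand":0.4},{"turn":[0,0,0],"translation":[0,0,0],"hand":0.4},{"turn":[0,0,0],"translation":[0,0,0],"hand":0.4},{"turn":[0,0,0],"translation":[0,0,-0.015],"hand":0.4},{"turn":[0,0,0],"translation":[0,0,-0.05],"hand":0.4},{"turn":[0,0,0],"translation":[0,0,-0.09],"hand":0.4},{"turn":[0,0,0],"translation":[0,0,-0.13],"hand":0.4},{"turn":[0,0,0],"translation":[0,0,-0.145],"hand":0.4},{"turn":[0,0,0],"translation":[0,0,-0.145],"hand":0.4}]'; python3 look.py w6.png; python3 plan.py .4697 .3035 .16 9.7
```

```text
clock: 21.05
position: [0.5146, -0.314, 0.0158]
tcp_rot: [0.001, 0.999, -0.044, 0.001]
contact_force: [-0.0, 0.6, -0.6]
opening: 0.0352
clock: 22.18
position: [0.5147, -0.3141, 0.1618]
tcp_rot: [0.001, 0.999, -0.044, 0.002]
contact_force: [-0.4, 0.9, -0.1]
opening: 0.0615
tall px [495. 138.] n 1492 c [ 555.9 -500.1] size [73.8  4.2] ang 4.2 z50,95 [0.0443 0.0538]
tall px [278. 206.] n 1219 c [ 513.9 -313.7] size [35.1 35.2] ang 38.8 z50,95 [0.0401 0.0441]
tall px [ 65. 263.] n 1020 c [ 476.6 -106.7] size [25.4 48.9] ang 2.7 z50,95 [0.0382 0.042 ]
clock 22.23 at [ 0.514  -0.3136  0.1604] yaw -5.06 open 0.0614 F [ 0.1 -0.   0.3] j6 1.09
  -> translation [-9.850e-02 -6.108e-01 -4.000e-04] turn [  0.07  -0.08 -14.76]
```

View pics/w6.png

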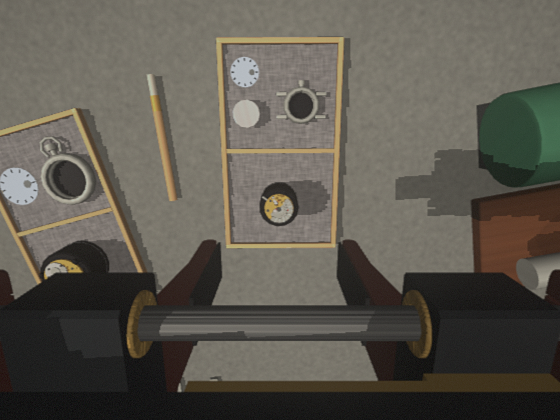

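The small movement stands at (279,205), centred in the small tray's -x half. Back to the spare tray for the rectangular one.

```bash
python3 -m jog '[{"turn":[0,0,-0.5],"translation":[-0.004,-0.025,0],"hand":0.4},{"turn":[0,0,-2],"translation":[-0.012,-0.075,0],"hand":0.4},{"turn":[0,0,-3],"translation":[-0.021,-0.13,0],"hand":0.4},{"turn":[0,0,-4.5],"translation":[-0.03,-0.185,0],"hand":0.4},{"turn":[0,0,-6],"translation":[-0.039,-0.24,0],"hand":0.4},{"turn":[0,0,-7],"translation":[-0.048,-0.295,0],"hand":0.4},{"turn":[0,0,-8.5],"translation":[-0.056,-0.35,0],"hand":0.4},{"turn":[0,0,-10],"translation":[-0.065,-0.405,0],"hand":0.4},{"turn":[0,0,-11],"translation":[-0.074,-0.46,0],"hand":0.4},{"turn":[0,0,-12.5],"translation":[-0.083,-0.515,0],"hand":0.4},{"turn":[0,0,-13.5],"translation":[-0.091,-0.565,0],"hand":0.4},{"turn":[0,0,-14.8],"translation":[-0.0985,-0.6108,0],"hand":0.4}]'; python3 -m jog '[{"turn":[0,0,0],"translation":[0,0,0],"hand":0.4},{"turn":[0,0,0],"translation":[0,0,0],"hand":0.4}]'; python3 look.py w7.png; python3 plan.py .4697 .3035 .0145 9.7
```

```text
clock: 23.72
position: [0.4672, 0.3053, 0.1579]
tcp_rot: [0.001, 0.996, 0.086, -0.001]
contact_force: [1.1, 0.5, -0.3]
opening: 0.0616
clock: 23.98
position: [0.4653, 0.3048, 0.1565]
tcp_rot: [0.002, 0.996, 0.087, -0.002]
contact_force: [-0.7, -0.3, -0.3]
opening: 0.0615
tall px [281. 200.] n 1727 c [469.6 302.9] size [41.9 31.5] ang 9.5 z50,95 [0.0387 0.0426]
clock 24.02 at [0.4658 0.3043 0.1568] yaw 9.87 open 0.0616 F [ 0.1 -1.1  0.2] j6 1.96
  -> translation [0.0043 0.0009 0.1423] turn [0.21 0.26 0.17]
```

```bash
python3 -m jog '[{"turn":[0.2,0.25,0.3],"translation":[0.002,0.001,0.025],"hand":0.4},{"turn":[0.2,0.25,0.3],"translation":[0.004,0.0015,0.06],"hand":0.4},{"turn":[0.2,0.25,0.3],"translation":[0.0043,0.0015,0.095],"hand":0.4},{"turn":[0.2,0.25,0.3],"translation":[0.0043,0.0015,0.126],"hand":0.4},{"turn":[0.2,0.25,0.3],"translation":[0.0043,0.0015,0.142],"hand":0.4},{"turn":[0.2,0.25,0.3],"translation":[0.0043,0.0015,0.142],"hand":0.4},{"turn":[0.2,0.25,0.3],"translation":[0.0043,0.0015,0.142],"hand":-0.4},{"turn":[0.2,0.25,0.3],"translation":[0.0043,0.0015,0.142],"hand":-0.4},{"turn":[0.2,0.25,0.3],"translation":[0.0043,0.0015,0.142],"hand":-0.4},{"turn":[0.2,0.25,0.3],"translation":[0.0043,0.0015,0.142],"hand":-0.4}]' 15; python3 plan.py .5515 .100 .1 -5
```

```text
clock: 25.28
position: [0.4702, 0.3032, 0.0155]
tcp_rot: [-0.0, 0.997, 0.083, 0.0]
contact_force: [-1.5, -0.4, 6.2]
opening: 0.0316
clock 25.27 at [0.4702 0.3032 0.0155] yaw 9.58 open 0.0316 F [-1.5 -0.4  6.2] j6 1.96
  -> translation [ 0.0465  0.2139 -0.0844] turn [-0.02 -0.05 14.58]
```

```bash
python3 -m jog '[{"turn":[0,0,0],"translation":[0,0,-0.008],"hand":-0.4},{"turn":[0,0,0],"translation":[0,0,-0.025],"hand":-0.4},{"turn":[0,0,0],"translation":[0,0,-0.045],"hand":-0.4},{"turn":[0,0,0],"translation":[0,0,-0.065],"hand":-0.4},{"turn":[0,0,1],"translation":[0.003,0.015,-0.08],"hand":-0.4},{"turn":[0,0,3],"translation":[0.01,0.045,-0.0845],"hand":-0.4},{"turn":[0,0,5.5],"translation":[0.018,0.083,-0.0845],"hand":-0.4},{"turn":[0,0,8],"translation":[0.026,0.12,-0.0845],"hand":-0.4},{"turn":[0,0,10.5],"translation":[0.034,0.157,-0.0845],"hand":-0.4},{"turn":[0,0,12.5],"translation":[0.041,0.188,-0.0845],"hand":-0.4},{"turn":[0,0,14],"translation":[0.0455,0.208,-0.0845],"hand":-0.4},{"turn":[0,0,14.6],"translation":[0.0465,0.2139,-0.0845],"hand":-0.4}]' ; python3 plan.py .5515 .100 .0155 -5
```

```text
clock: 26.78
position: [0.5518, 0.0988, 0.1003]
tcp_rot: [-0.0, 0.999, -0.045, 0.001]
contact_force: [-0.2, 0.6, -0.9]
opening: 0.0318
clock 26.77 at [0.5518 0.0988 0.1003] yaw -5.16 open 0.0318 F [-0.2  0.6 -0.9] j6 1.82
  -> translation [-0.0005 -0.0011  0.0848] turn [-0.03 -0.06 -0.16]
```

```bash
python3 -m jog '[{"turn":[0,0,0],"translation":[0,-0.001,0.01],"hand":-0.4},{"turn":[0,0,0],"translation":[0,-0.001,0.03],"hand":-0.4},{"turn":[0,0,0],"translation":[0,-0.001,0.05],"hand":-0.4},{"turn":[0,0,0],"translation":[0,-0.001,0.065],"hand":-0.4},{"turn":[0,0,0],"translation":[0,-0.001,0.075],"hand":-0.4},{"turn":[0,0,0],"translation":[0,-0.001,0.08],"hand":-0.4},{"turn":[0,0,0],"translation":[0,-0.001,0.083],"hand":-0.4},{"turn":[0,0,0],"translation":[0,-0.001,0.0845],"hand":-0.4},{"turn":[0,0,0],"translation":[0,-0.001,0.0848],"hand":-0.4},{"turn":[0,0,0],"translation":[0,-0.001,0.0848],"hand":-0.4}]'; python3 -m jog '[{"turn":[0,0,0],"translation":[0,0,0],"hand":0.4},{"turn":[0,0,0],"translation":[0,0,0],"hand":0.4},{"turn":[0,0,0],"translation":[0,0,0],"hand":0.4},{"turn":[0,0,0],"translation":[0,0,-0.015],"hand":0.4},{"turn":[0,0,0],"translation":[0,0,-0.05],"hand":0.4},{"turn":[0,0,0],"translation":[0,0,-0.09],"hand":0.4},{"turn":[0,0,0],"translation":[0,0,-0.13],"hand":0.4},{"turn":[0,0,0],"translation":[0,0,-0.145],"hand":0.4},{"turn":[0,0,0],"translation":[0,0,-0.145],"hand":0.4},{"turn":[0,0,0],"translation":[0,0,-0.145],"hand":0.4}]'; python3 look.py w8.png; python3 plan.py .5515 .1 .16 -5; python3 m.py | grep tall
python3 -c "
from h import *
save(grab_frame('side'),'s2.png')"
```

```text
clock: 28.02
position: [0.5523, 0.0998, 0.0158]
tcp_rot: [-0.0, 0.999, -0.045, 0.001]
contact_force: [-0.2, -0.2, -2.0]
opening: 0.0318
clock: 29.28
position: [0.5511, 0.0996, 0.1596]
tcp_rot: [-0.0, 0.999, -0.045, -0.0]
contact_force: [-0.3, 0.1, 0.0]
opening: 0.0613
tall px [278. 204.] n 1681 c [551.9 100.1] size [32.1 41.8] ang 84.5 z50,95 [0.0388 0.0426]
tall px [506. 265.] n 1246 c [ 473.4 -109. ] size [50.4 29.7] ang 69.8 z50,95 [0.0392 0.0429]
clock 29.32 at [0.551  0.0996 0.1593] yaw -5.17 open 0.0613 F [ 0.5 -0.3 -1. ] j6 1.82
  -> translation [ 0.0005 -0.0005 -0.0007] turn [-0.    0.06 -0.17]
scene tall px [519. 135.] n 988 c [423.5 615.7] size [339.8  30.8] ang 3.2 z95 0.0534
scene tall px [213. 201.] n 377 c [ 466.2 -107. ] size [49.4 48.4] ang 18.4 z95 0.0413
scene tall px [318. 216.] n 283 c [552.4  99.4] size [32.1 44.1] ang 83.6 z95 0.0418
scene tall px [117. 240.] n 233 c [ 516.2 -313.6] size [34.  33.8] ang 19.7 z95 0.0431
scene tall px [ 16. 281.] n 221 c [ 564.8 -503.5] size [32.9 79.7] ang 68.4 z95 0.0543
scene tall px [220. 324.] n 49 c [ 745.6 -139.6] size [ 8.8 43.9] ang 0.1 z95 0.0532
side tall px [373.  43.] n 498 c [ 609.5 -908.3] size [159.6 219.7] ang 3.0 z95 0.0352
side tall px [349.  95.] n 146 c [ 553.9 -501. ] size [73.5 14. ] ang 6.8 z95 0.0539
side tall px [338. 135.] n 105 c [ 510.6 -309.2] size [31.4 33.2] ang 20.0 z95 0.0458
side tall px [327. 186.] n 259 c [ 461.2 -104.4] size [47.8 48. ] ang 3.7 z95 0.0442
side tall px [258. 229.] n 241 c [549.9 100.5] size [34.7 43.8] ang 84.4 z95 0.0445
```

View pics/w8.png

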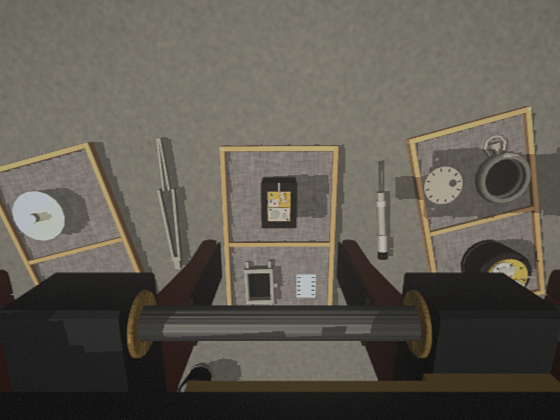

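View pics/s2.png

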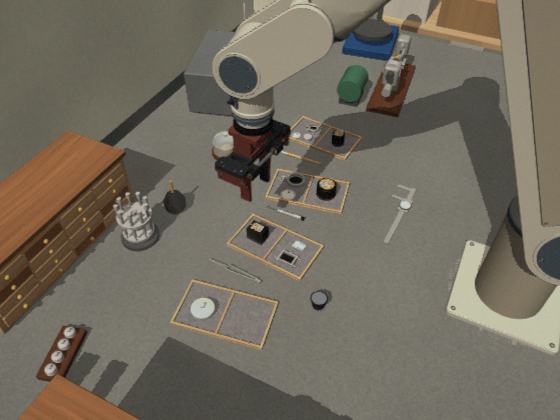

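The last wrist view shows the rectangular movement upright at (279,203), centred in the rect tray's -x half. The side view shows the small one at (338,137), the large one at (327,187) and the rectangular one at (258,231), each in its own tray. The spare tray's free half is empty, the cases are in place, and the gripper is clear of everything.

```bash
python3 -c "
from station import *
print(hand_in(), get_state()['clock'])"
```

```text
the job is handed in; nothing more can be done
the job is handed in; nothing more can be done
```

All three movements now stand upright in the -x half of the tray that holds their own case, and the job was handed in at about 29.5 s of the 128 s allowed. The hand-in gives no verdict, so this rests on my own checks.

- **Moves:** The rectangular movement went to the spare tray first. Then the large round went to the pocket tray, the small round to the small tray, and the rectangular from the spare tray to its own.
- **Position:** Wrist-camera depth put each movement within about 1 mm of the middle of its half. Scene and side cameras agreed to within about 5 mm, against at least 20 mm of room either way.
- **Flatness and release:** Holder-top heights matched the starting values to about 1 mm, so I read them as flat. I did not measure tilt directly. The gripper was open and about 0.16 m up at hand-in.
- **Cases:** They look unmoved in the pictures. I did not measure their positions.
- **Oddity:** The wrist force read 6–7 N upward after each grip closed. It was gone once the piece was lifted, and I did not look into the cause.

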